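Hang the test hook on the bare stud

TASK

Clip the plunger-type test hook that lies on the counter onto the bare, slightly bent stud of the watering system's wiring board, ready for the meter: carry it with its plunger squeezed so that the hook is out, hold it level and bring the hook sideways round the stud, and draw it back with a light, steady pull until you feel the stud seated in the bend. Only then let the plunger go, so that the hook closes and hangs on the stud by its own grip. The stud is easily broken, so keep every touch gentle, and leave the other things on the counter where they are.

Things in the scene. Friction and masses are not known exactly. Their poses are not given: they have to be found in the camera images.
- clip: Black plastic plunger test hook (grabber clip, no lead), 48 g, 91 mm long. Origin on the barrel axis in the front face of the finger flange; x along the barrel to the hook, y to the hook's open side, z up. Lies level, axis 15 mm above the counter. In mm along x: flange 30 square -5 to 0, barrel 8 diameter 0 to 34, collar 30 square 34 to 38, nose 16 wide (y) 12 high (z) to a flat face at 60.
- thumb_pad (a point): Centre of the back face of the plunger's round thumb pad (26 diameter, 6 thick); axes as clip; x = -25 mm in the clip's frame at rest, -15 pressed. Grip from above over the pad's back and the flange's front, finger tips above the barrel: closing the fingers (25 to 15 mm) pushes the hook out, opening them lets the spring (6 to 10 N) draw it in. Fully pressed it meets a stop, so grip firmly.
- plunger (a joint): How far the plunger is pressed and the hook pushed out, m: 0 at rest (hook drawn in against the nose), 0.010 fully out, about 0.002 to 0.003 when the hook has closed with the stud in its bend.
- bend (a point): Centre of the steel hook's bend (3 mm wire), where the stud's axis lies when lodged; axes as clip; on the barrel axis, x = 60 mm at rest, 70 fully out. Seen from here, in mm: shank along y = -4.5, cross bar at x = 4.5 reaching to y = 6, lip from there back to x = 0.5, its outer side at y = 7.5. Fully out, the mouth between lip and nose face is 10.5 wide; the stud enters it from the +y side up to the shank.
- board: Plywood wiring board fixed flat on the counter, 100 (x) by 200 (y) by 12 mm thick, origin at the centre of its underside; x points from the row of posts to a grey fuse box (30 by 120 mm, top 43 mm above the counter, near face 15 mm beyond the origin). Three terminal posts in a row along y, 58 mm apart, at x = -25 mm, in any order: one bare, two with black rubber caps.
- post: The bare terminal post, fixed; origin at its foot on top of the board. Round black base, 40 mm in diameter narrowing to 24, 18 mm high; on it a steel nut 12 mm across, 4 mm high; out of this the bare steel stud, 6 mm in diameter, to 55 mm above the foot. The stud was knocked: it leans 7 to 13 degrees from its root (18 mm up), any way. A steady pull of 3 to 6 N is right to seat the hook; its plastic cracks at 10 N.
- stud (a point): Height at which the hook should take the stud, above the middle of the base: 38 mm above the foot of the post, 50 mm above the counter. The leaning stud itself passes 2 to 4.5 mm beside this point, in an unknown direction: it must be found by feel or by eye.
- capped_a: Terminal post whose stud is covered by a black rubber cap 14 to 19 mm in diameter, 46 mm high in all; fixed; origin at its foot on the board.
- capped_b: The second capped post, the same.
- watering_can: Red plastic watering can, 132 mm diameter, 180 mm high, spout along its x; origin under its centre. To be left alone.
- bucket: Small galvanised bucket, 158 mm over the rim, 140 mm high; origin under its centre. To be left alone.
- dibber: Stainless dibber with a wooden T handle, 195 mm long along its x, 22 mm thick, lying on the counter. To be left alone.
- green_pot: Green ceramic pot, 128 mm over the rim, 115 mm high; origin under its centre. To be left alone.
- clay_pot: Small clay pot, 72 mm over the rim, 64 mm high; origin under its centre. To be left alone.
- multimeter: Dark multimeter lying on its back, 150 by 75 by 45 mm; origin under its centre. To be left alone.
- trowel: Steel hand trowel lying on the counter, about 310 mm long along its x. To be left alone.
- seed_tin: Round seed tin, 66 mm diameter, 85 mm high; origin under its centre. To be left alone.
There are look-alikes about, which are no part of the job. Leave any orange, white or yellow look-alike of the clip alone.

How it is judged:
By the outcome, as a careful person would: the job done as asked, in the order asked, and still so for the second after the job is handed in, with the robot touching nothing.
It also fails if it takes over 64 s, if anything falls off the work surface, if the arm or the gripper's body presses on something with over 40 N, if the wrist force passes 120 N, or if a joint passes its speed limit or range.

ROBOT

A 7-joint arm with a two-finger parallel gripper is mounted at the origin on the work surface. World frame = base frame: x ahead of the robot, y to its left, z up, the work surface at z = 0. Lengths are in mm, angles in rad, forces in N, time in s.
With the tool pointing down it reaches from about 425 to 800 mm from the base axis. Payload 8.3 kg.
Tool frame: the origin (TCP) lies at the very end of the fingers, on their centre line; the grasp point (between the pads) lies 19 mm behind it (r.grip_point_offset is the distance from the TCP to the grasp point, in mm); z points along the fingers, y is the line along which they close (so a half turn about z gives the same grasp; the last joint's range is limited). The gripper opens to 85 mm and grips with 20 to 120 N. Pads are 22 mm wide; open, the fingers measure 114 mm over their backs; the gripper's body (76 mm by 85 mm) begins 54 mm behind the grasp point. The pads swing forward as they close: fully open they stand 13 mm farther back than shut.
Start: joints at [1.208, 0.383, 0.016, 1.37, -0.006, 1.388, -0.046], TCP at [184.618, -597.092, 231.279] pointing down, gripper open.
Joint ranges: [-2.95, 2.95], [-0.25, 2.06], [-1.52, 1.56], [0.18, 2.33], [-1.44, 4.58], [0.02, 2.06], [-3.01, 3.01]. Speed limits (rad/s): [2.39, 2.39, 3.01, 3.01, 3.14, 3.14, 3.14].

INTERFACE

Orientations are given as a unit quaternion [w, x, y, z].
In Python, from workcell import r, optics gives the robot as it stands.
- The arm moves only by the tool move_arm, never from a script. Its argument "increments" is a list of rows, each an object of numbers: "tx", "ty", "tz": the shift along the tool's x, y, z in m; "spin": the turn about the tool's z in rad. A call has 1 to 10 rows; each row shifts and turns the commanded pose from where the row before left it, along the tool's axes as they then stand; what a row does not reach is not made up. A row lasts 1/12 s, in which the tool goes at most 41.7 mm and 7.16 degrees, less where a joint would pass 70% of its speed; a pose out of reach is approached as far as the arm can. A call with a gripper value outside its range is refused whole. "grip" is the finger opening in m, from 0 to 0.0854, set as the call begins (left out, the last holds). The fingers move at their own pace and stop on an object; "newtons" is the grip in N (left out, the last holds). Time passes only in rows, so rows that do not move let the fingers close. It gives the time, the measured TCP pose, the force, the opening and the grip force at its end, in the units of the state.
- r.observe(): the state, without advancing time (a new reading comes with each control period).
- optics.read_camera(name): name is "side" or "top"; returns the picture (480x640x3 uint8, red, green, blue); there is no depth.
- optics.get_calibration(name): a dict with "fx", "fy", "cx", "cy" (pixels), "k1" (the pictures are not rectified: a ray, as slopes to the right and down, at radius r is drawn at 1 + k1 r^2 times it, then the intrinsics apply), "R" (3x3) and "t" (3): a world point X has camera coordinates R X + t. Camera axes: x right, y down, z forward; pixel columns grow to the right and rows downward; lengths in mm; the calibration is good to about 2 mm. A picture is of the moment at which its call begins. get_calibration takes no time and is no camera call.
- r.finish_job(): hands the job in; it is judged then, once.
Trained networks look in the newest picture that a camera, given by its name, has taken for a name from the list of things; names that differ only in an ending like _2 or _b are one class to them, and where a whole thing is asked for, a point or a joint stands for the part that bears it (a point fixed in the world has none). Each returns a list of dicts, best first, with "p" (0 to 1); they miss things now and then, are a little off and sometimes report something else, mostly with a low value. They report only what shows in the picture. A call takes as long as a camera call. They do not tell look-alikes from the thing itself.
- optics.boxes_of(camera, query): "point" ([row, column] in pixels, amid what is visible of it).
The state is a dict: "t": time; "joints": joint angles; "dq": joint speeds; "tau": joint torques, N m; "tool_pos": TCP position; "orientation": TCP orientation; "ft_force": force on the tool from outside, world axes, zero at the start; "wrist_torque": the same for the moment, N m; "width": finger opening in mm; "grip_force": force on a finger pad.
Only numpy, scipy, OpenCV 4.12 (cv2) and the standard library are available. Lean on these libraries where they do the work, as an engineer would, in place of code of your own. Each camera call takes 0.05 s, during which the arm holds its last target. There are 200 camera calls.

## Working session

There is one attempt and no reset: what is moved stays moved. The work goes in short steps, Python scripts to look and compute and a tool call to move; the robot and the scene stay as the last step left them, time stands still between calls to the robot, and variables do not carry over. Pictures are saved under pics/ and viewed, at most 10 in all, crops included, and the job is handed in when it is done.

Besides the shell and the picture viewer there is one more tool, called by a JSON object that holds its "fn" and its "kwargs". move_arm: Moves the arm, as the interface text tells. Its arguments: {"type":"object","properties":{"increments":{"type":"array","items":{"type":"object","properties":{"tx":{"type":"number"},"ty":{"type":"number"},"tz":{"type":"number"},"spin":{"type":"number"}}}},"grip":{"type":"number"},"newtons":{"type":"number"}},"required":["increments"]}

```bash
mkdir -p pics; ls
python3 - <<'E'
from workcell import r, optics
import cv2,numpy as np
np.set_printoptions(precision=4,suppress=True)
for c in("side","top"):
    im=optics.read_camera(c); cv2.imwrite(f"pics/{c}0.png",im[:,:,::-1])
    k=optics.get_calibration(c); R=np.array(k["R"]);print(c,k,"cam at",-R.T@np.array(k["t"]))
    for q in("clip","board","post","capped_a","thumb_pad","bend"):
        try: print(q,[(d["point"],round(d["p"],2)) for d in optics.boxes_of(c,q)][:5])
        except Exception as e: print(q,e)
print(r.observe())
E
```

```text
pics
side {'fx': 566.7754173253384, 'fy': 566.7754173253384, 'cx': 317.10795222922593, 'cy': 236.1812667840748, 'k1': 0.018831917050985216, 'R': array([[-0.995 , -0.099 , -0.0152],
       [-0.0389,  0.5215, -0.8523],
       [ 0.0922, -0.8475, -0.5228]]), 't': array([ 461.245 ,   84.6094, 1480.7855])} cam at [ 325.6162 1256.4398  853.2084]
clip [([219.6, 335.3], 0.62), ([200.7, 332.2], 0.53), ([232.3, 297.8], 0.53), ([191.1, 399.7], 0.49), ([211.0, 371.4], 0.48)]
board [([281.6, 248.7], 0.73), ([260.0, 349.1], 0.7), ([288.8, 260.6], 0.59), ([201.2, 337.9], 0.58), ([264.0, 272.7], 0.33)]
post [([273.2, 263.4], 0.63), ([162.4, 306.1], 0.18)]
capped_a [([290.5, 259.0], 0.57), ([264.1, 270.3], 0.5)]
thumb_pad [([227.3, 335.5], 0.49)]
bend [([228.7, 336.1], 0.61)]
top {'fx': 461.6007162169797, 'fy': 461.6007162169797, 'cx': 329.89535194122334, 'cy': 235.94423043490826, 'k1': -0.04244559606478116, 'R': array([[ 0.016 , -0.9999,  0.0059],
       [-0.9896, -0.0167, -0.1432],
       [ 0.1433, -0.0035, -0.9897]]), 't': array([   2.831 ,  466.0864, 1017.7959])} cam at [ 315.3494   14.1701 1074.0
[... 353 characters left out ...]
, ([210.6, 397.6], 0.59), ([349.0, 517.7], 0.55), ([320.0, 450.7], 0.45)]
bend [([249.8, 406.4], 0.58), ([350.3, 515.9], 0.56), ([264.2, 469.4], 0.46), ([184.9, 267.4], 0.38)]
{'t': 0.7, 'joints': array([ 1.2081,  0.3834,  0.0164,  1.3701, -0.0063,  1.3882, -0.0465]), 'dq': array([-0.002 , -0.0001, -0.0003, -0.0002, -0.0004, -0.0011, -0.0012]), 'tau': array([  0.0007, -62.7156,   0.8427, -37.2017,   0.0164,   0.0025,
        -0.0001]), 'tool_pos': array([ 184.6146, -597.0834,  231.2796]), 'orientation': array([-0.    ,  0.9888,  0.1494,  0.    ]), 'ft_force': array([ 0.6694, -0.0853,  0.1612]), 'wrist_torque': array([ 0.0159, -0.0444,  0.0394]), 'grip_force': 0.0, 'width': 85.52014099151458}
```

View pics/top0.png

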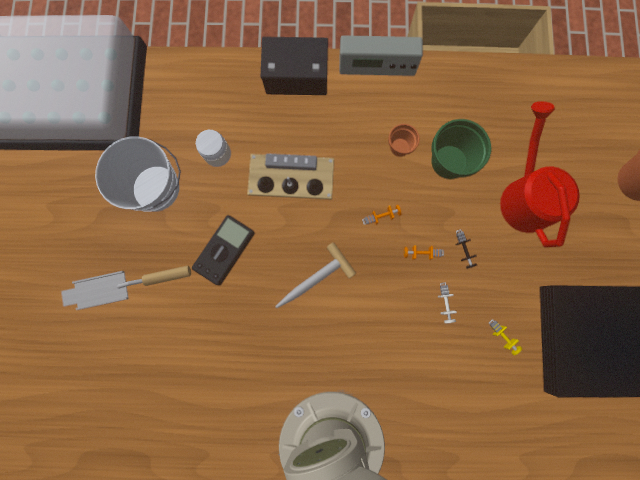

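View pics/side0.png

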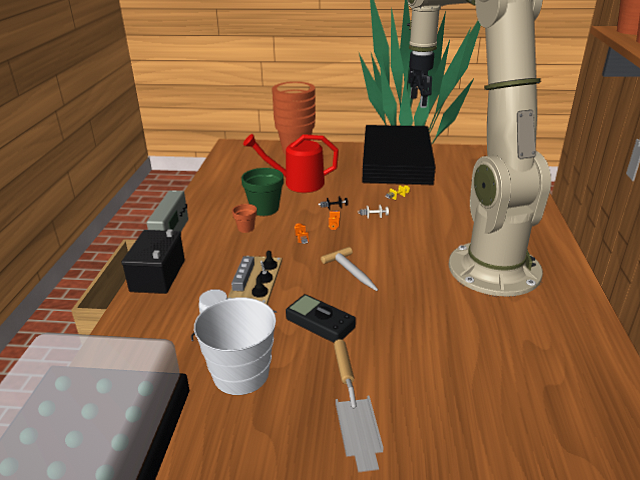

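The black clip is at about top (row 248, col 466). The look-alikes are orange at (215,381) and (252,424), white at (303,447) and yellow at (337,505). The bare post is the middle one, at about (183,290). Next I'll crop the clip and the post together.

```bash
cat > h.py <<'E'
from workcell import r, optics
import cv2,numpy as np
np.set_printoptions(precision=4,suppress=True)
def ray(c,row,col):
    k=optics.get_calibration(c);R=np.array(k["R"]);t=np.array(k["t"])
    d=np.array([(col-k["cx"])/k["fx"],(row-k["cy"])/k["fy"]]);u=d.copy()
    for _ in range(20): u=d/(1+k["k1"]*(u@u))
    return -R.T@t, R.T@np.array([*u,1])
def on(c,row,col,z):
    o,d=ray(c,row,col); return o+d*(z-o[2])/d[2]
def proj(c,X):
    k=optics.get_calibration(c);p=np.array(k["R"])@np.array(X,float)+np.array(k["t"])
    u=p[:2]/p[2];u=u*(1+k["k1"]*(u@u));return np.array([u[1]*k["fy"]+k["cy"],u[0]*k["fx"]+k["cx"]])
def crop(im,r0,c0,h,w,s): return cv2.resize(im[r0:r0+h,c0:c0+w,::-1],None,fx=s,fy=s,interpolation=cv2.INTER_CUBIC)
E
python3 - <<'E'
import cv2,numpy as np
t=cv2.imread("pics/top0.png")[:,:,::-1];s=cv2.imread("pics/side0.png")[:,:,::-1]
from h import *
a=crop(t,223,440,50,50,6);b=crop(t,145,240,60,100,5)
c=crop(s,185,310,30,50,6);d=crop(s,245,225,60,66,6)
o=np.zeros((600,800,3),np.uint8)
for im,y,x in((a,0,0),(b,0,300),(c,300,0),(d[:300],300,300)): 
    im=im[:600-y,:800-x];o[y:y+im.shape[0],x:x+im.shape[1]]=im
cv2.imwrite("pics/c1.png",o)
E
```

```text
(no output)
```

View pics/c1.png

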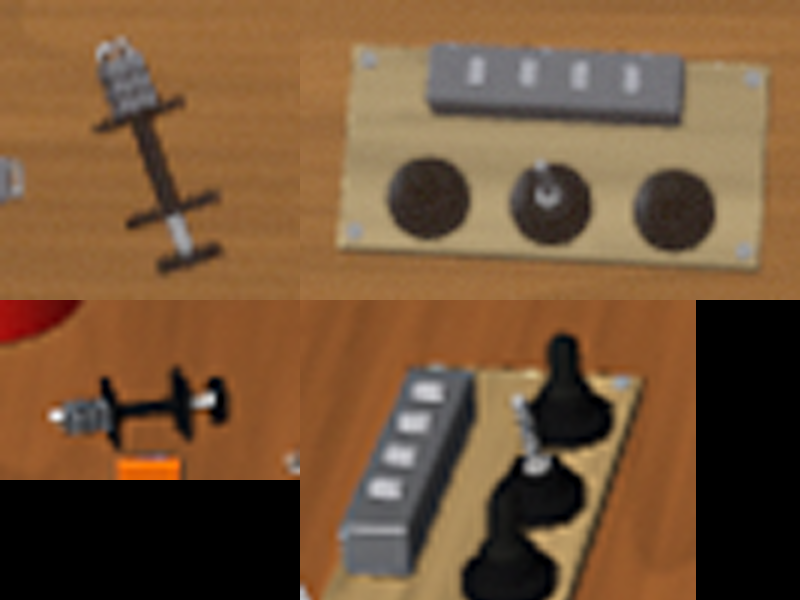

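Run:
```python
from h import *
from scipy.optimize import least_squares
P=lambda x,y:(223+(y+.5)/6-.5,440+(x+.5)/6-.5)
for n,(x,y),z in(("pad top",(190,258),28),("flange top",(173,209),30),("collar top",(140,115),30),("nosetip",(117,58),21),("rod",(180,236),18)):
    print(n,on("top",*P(x,y),z))
# board: corners of top face crop
B=lambda x,y:(145+(y+.5)/5-.5,240+(x-300+.5)/5-.5)
for p in((355,45),(768,66),(340,247),(757,267)): print("corner",on("top",*B(*p),12))
for p in((428,198),(551,204),(675,209)): print("base",on("top",*B(*p),16), on("top",*B(*p),12))
S=lambda x,y:(245+(y-300+.5)/6-.5,225+(x-300+.5)/6-.5)
def tri(pt,ps):
    f=lambda X:np.r_[proj("top",X)-pt,proj("side",X)-ps]
    s=least_squares(f,[500,50,50]);return s.x,s.fun
print("tip",tri(B(540,163),S(518,401)))
print("nut",tri(B(547,196),S(537,464)))
print(on("top",*B(540,163),66),on("top",*B(547,196),33),on("side",*S(518,401),66),on("side",*S(537,464),33))
# expected base outline projections for check: side
```

```text
pad top [ 403.8808 -313.1801   28.    ]
flange top [ 422.2959 -306.52     30.    ]
collar top [ 458.1822 -294.7436   30.    ]
nosetip [ 481.5006 -289.0035   21.    ]
rod [ 413.1428 -312.6527   18.    ]
corner [664.7449 203.1124  12.    ]
corner [657.6116   5.549   12.    ]
corner [565.7129 205.9821  12.    ]
corner [559.3554   9.2616  12.    ]
base [589.0798 164.7696  16.    ] [590.1146 165.339   12.    ]
base [587.1288 106.7283  16.    ] [588.1563 107.0783  12.    ]
base [585.7005  48.3071  16.    ] [586.7226  48.4361  12.    ]
tip (array([592.947 , 107.9406,  64.8033]), array([ 0.2302,  0.0055, -0.0629, -0.2472]))
nut (array([586.6007, 107.2396,  32.6074]), array([ 0.0176,  0.0004, -0.0045, -0.0186]))
[593.1511 107.8578  66.    ] [586.5404 107.2066  33.    ] [591.8762 109.9122  66.    ] [586.4254 107.8053  33.    ]
```

The stud leans away from the robot, to about (590.6, 107.5) at z = 50. The clip origin is about (424.5, -306) with heading 0.31, so I'll move above it.

{"fn": "move_arm", "kwargs": {"increments": [{"tx": 0.03, "ty": -0.0205}, {"tx": 0.03, "ty": -0.0205}, {"tx": 0.03, "ty": -0.0205}, {"tx": 0.03, "ty": -0.0205}, {"tx": 0.03, "ty": -0.0205}, {"tx": 0.03, "ty": -0.0205}, {"tx": 0.03, "ty": -0.0205}, {"tx": 0.03, "ty": -0.0205}, {"tx": 0.03, "ty": -0.0205}, {"tx": 0.03, "ty": -0.0205}], "grip": 0.045, "newtons": 40}}

```text
$.increments[0]: bad value
```

{"fn": "move_arm", "kwargs": {"increments": [{"spin": -0.12}, {"spin": -0.12}, {"spin": -0.12}, {"spin": -0.12}, {"spin": -0.12}, {"spin": -0.12}, {"spin": -0.12}, {"spin": -0.12}, {"spin": -0.12}, {"spin": -0.12}]}}

```text
$.increments[0]: bad value
```

{"fn": "move_arm", "kwargs": {"increments": [{"spin": -0.12}, {"spin": -0.12}, {"spin": -0.12}, {}, {}]}}

```text
$.increments[0]: bad value
```

{"fn": "move_arm", "kwargs": {"increments": [{"tx": 0.03, "ty": -0.0205, "tz": 0, "spin": 0}, {"tx": 0.03, "ty": -0.0205, "tz": 0, "spin": 0}, {"tx": 0.03, "ty": -0.0205, "tz": 0, "spin": 0}, {"tx": 0.03, "ty": -0.0205, "tz": 0, "spin": 0}, {"tx": 0.03, "ty": -0.0205, "tz": 0, "spin": 0}, {"tx": 0.03, "ty": -0.0205, "tz": 0, "spin": 0}, {"tx": 0.03, "ty": -0.0205, "tz": 0, "spin": 0}, {"tx": 0.03, "ty": -0.0205, "tz": 0, "spin": 0}, {"tx": 0.03, "ty": -0.0205, "tz": 0, "spin": 0}, {"tx": 0.03, "ty": -0.0205, "tz": 0, "spin": 0}], "grip": 0.045, "newtons": 40}}

```text
t: 1.53
tool_pos: [411.5, -311.1, 231.7]
orientation: [0.0, 0.989, 0.149, 0.0]
ft_force: [0.1, -1.2, -0.4]
width: 44.9
grip_force: 0.0
```

{"fn": "move_arm", "kwargs": {"increments": [{"tx": 0, "ty": 0, "tz": 0, "spin": -0.12}, {"tx": 0, "ty": 0, "tz": 0, "spin": -0.12}, {"tx": 0, "ty": 0, "tz": 0, "spin": -0.12}, {"tx": 0, "ty": 0, "tz": 0, "spin": -0.12}, {"tx": 0, "ty": 0, "tz": 0, "spin": -0.12}, {"tx": 0, "ty": 0, "tz": 0, "spin": -0.12}, {"tx": 0, "ty": 0, "tz": 0, "spin": -0.12}, {"tx": 0, "ty": 0, "tz": 0, "spin": -0.12}, {"tx": 0, "ty": 0, "tz": 0, "spin": -0.12}, {"tx": 0, "ty": 0, "tz": 0, "spin": -0.12}]}}

```text
t: 2.37
tool_pos: [410.7, -312.7, 231.4]
orientation: [0.0, 0.73, 0.684, 0.0]
ft_force: [0.5, -0.8, 0.1]
width: 44.8
grip_force: 0.0
```

{"fn": "move_arm", "kwargs": {"increments": [{"tx": 0, "ty": 0, "tz": 0, "spin": -0.12}, {"tx": 0, "ty": 0, "tz": 0, "spin": -0.12}, {"tx": 0, "ty": 0, "tz": 0, "spin": -0.12}, {"tx": 0, "ty": 0, "tz": 0, "spin": -0.02}, {"tx": 0, "ty": 0, "tz": 0, "spin": 0}]}}

```text
t: 2.78
tool_pos: [410.7, -312.7, 231.4]
orientation: [0.0, 0.591, 0.807, 0.0]
ft_force: [-0.3, 0.2, -0.3]
width: 45.2
grip_force: 0.0
```

{"fn": "move_arm", "kwargs": {"increments": [{"tx": 0.0022, "ty": 0.0027, "tz": 0.04, "spin": 0}, {"tx": 0, "ty": 0, "tz": 0.04, "spin": 0}, {"tx": 0, "ty": 0, "tz": 0.04, "spin": 0}, {"tx": 0, "ty": 0, "tz": 0.04, "spin": 0}, {"tx": 0, "ty": 0, "tz": 0.02, "spin": 0}, {"tx": 0, "ty": 0, "tz": 0, "spin": 0}, {"tx": 0, "ty": 0, "tz": 0, "spin": 0}]}}

```text
t: 3.37
tool_pos: [412.2, -309.3, 51.0]
orientation: [-0.001, 0.591, 0.807, 0.0]
ft_force: [-0.2, 0.3, 0.2]
width: 44.7
grip_force: 0.0
```

Run:
```python
from h import *
s=optics.read_camera("side");t=optics.read_camera("top")
o=np.hstack([crop(s,150,290,80,80,5),crop(t,213,430,80,80,5)]);cv2.imwrite("pics/c2.png",o)
print(r.observe()["tool_pos"])
```

```text
[ 413.937  -310.5378   53.32  ]
```

View pics/c2.png

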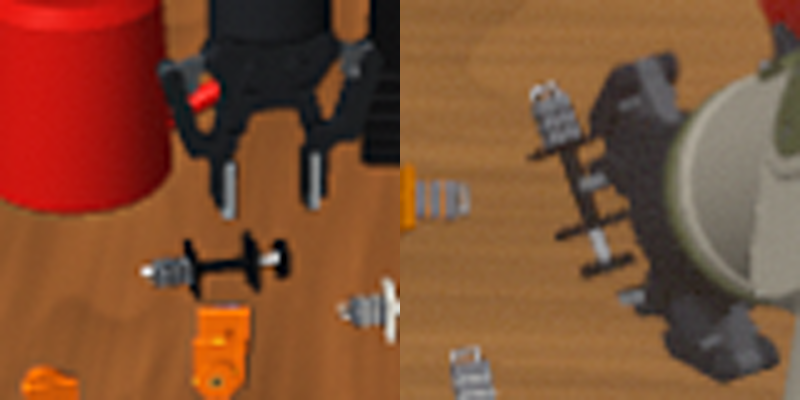

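Run:
```python
from h import *
p=r.observe();print(p["t"],p["tool_pos"],p["ft_force"])
X=p["tool_pos"];u=np.array([.953,.303,0])
for f in(-22.3,0,22.3):
  for dz in (0,20):
    a=proj("top",X+u*f+[0,0,dz]);b=proj("side",X+u*f+[0,0,dz]);print(f,dz,"top disp",(a[1]-430)*5+400,(a[0]-213)*5,"side disp",(b[1]-290)*5,(b[0]-150)*5)
C=np.array([424.5,-306,15])
for f in (-25,0,36,60):
  a=proj("top",C+u*f);b=proj("side",C+u*f);print(f,(a[1]-430)*5+400,(a[0]-213)*5,(b[1]-290)*5,(b[0]-150)*5)
```

```text
3.4667 [ 413.937  -310.5378   53.32  ] [-0.068  -0.8205  1.3372]
-22.3 0 top disp 633.5752937004543 283.6247045792197 side disp 298.57360566996505 202.63357348295585
-22.3 20 top disp 648.210324341271 280.36867191697723 side disp 299.06267712064476 173.61098110152625
0 0 top disp 617.2578673715454 235.79352674933887 side disp 263.67517712825304 206.50846209606755
0 20 top disp 631.5358584181208 231.61282834108107 side disp 263.9548090247297 177.44752025261448
22.3 0 top disp 600.9974791704917 188.21131163192035 side disp 228.62909865958017 210.39852289554403
22.3 20 top disp 614.9202290822575 183.1158037691604 side disp 228.69754902140073 181.29897667856852
-25 598.6123007972924 272.10838367861726 284.5964961506246 259.64669535709305
0 581.0731932055719 220.47785828837704 245.82187725226504 264.0817890088441
36 555.9382553202903 146.64651399140865 189.66502614093713 270.50313410079366
60 539.2641208532123 97.77056921285777 152.01356529906775 274.8071571672736
```

{"fn": "move_arm", "kwargs": {"increments": [{"tx": 0, "ty": -0.001, "tz": 0.01, "spin": 0}, {"tx": 0, "ty": 0, "tz": 0.008, "spin": 0}, {"tx": 0, "ty": 0, "tz": 0.006, "spin": 0}, {"tx": 0, "ty": 0, "tz": 0.004, "spin": 0}, {"tx": 0, "ty": 0, "tz": 0.002, "spin": 0}, {"tx": 0, "ty": 0, "tz": 0, "spin": 0}, {"tx": 0, "ty": 0, "tz": 0, "spin": 0}, {"tx": 0, "ty": 0, "tz": 0, "spin": 0}]}}

```text
t: 4.13
tool_pos: [411.8, -310.1, 21.5]
orientation: [0.0, 0.59, 0.807, 0.0]
ft_force: [-0.0, 0.4, 0.2]
width: 45.1
grip_force: 0.0
```

{"fn": "move_arm", "kwargs": {"increments": [{"tx": 0, "ty": 0.0005, "tz": 0.001, "spin": 0}, {"tx": 0, "ty": 0, "tz": 0, "spin": 0}, {"tx": 0, "ty": 0, "tz": 0, "spin": 0}], "grip": 0.028}}

```text
t: 4.38
tool_pos: [412.2, -309.9, 20.4]
orientation: [0.0, 0.59, 0.808, 0.0]
ft_force: [0.1, -0.2, -0.0]
width: 27.9
grip_force: 0.0
```

{"fn": "move_arm", "kwargs": {"increments": [{"tx": 0, "ty": 0, "tz": 0, "spin": 0}, {"tx": 0, "ty": 0, "tz": 0, "spin": 0}, {"tx": 0, "ty": 0, "tz": 0, "spin": 0}, {"tx": 0, "ty": 0, "tz": 0, "spin": 0}, {"tx": 0, "ty": 0, "tz": 0, "spin": 0}], "grip": 0.012, "newtons": 40}}

```text
t: 4.8
tool_pos: [412.7, -310.0, 20.9]
orientation: [0.001, 0.59, 0.808, 0.0]
ft_force: [1.3, 1.3, 5.6]
width: 12.7
grip_force: 39.1
```

Run:
```python
from h import *
s=optics.read_camera("side");t=optics.read_camera("top")
o=np.hstack([crop(s,170,300,60,60,6),crop(t,218,440,60,60,6)]);cv2.imwrite("pics/c3.png",o)
p=r.observe();print(p["t"],p["tool_pos"],p["ft_force"],p["wrist_torque"],p["width"])
```

```text
4.9 [ 412.7214 -309.9883   20.8596] [0.5447 1.5404 5.4395] [ 0.2341 -0.1507 -0.0211] 13.334620576523946
```

View pics/c3.png

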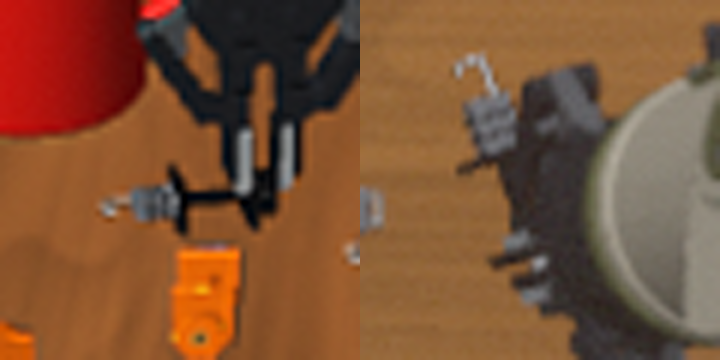

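The clip is gripped, with the hook out at top-crop (470,65) and opening to +y as expected. Next I'll lift it and check that it's level.

{"fn": "move_arm", "kwargs": {"increments": [{"tx": 0, "ty": 0, "tz": -0.004, "spin": 0}, {"tx": 0, "ty": 0, "tz": -0.01, "spin": 0}, {"tx": 0, "ty": 0, "tz": -0.02, "spin": 0}, {"tx": 0, "ty": 0, "tz": -0.02, "spin": 0}, {"tx": 0, "ty": 0, "tz": -0.02, "spin": 0}, {"tx": 0, "ty": 0, "tz": -0.02, "spin": 0}, {"tx": 0, "ty": 0, "tz": -0.006, "spin": 0}, {"tx": 0, "ty": 0, "tz": 0, "spin": 0}, {"tx": 0, "ty": 0, "tz": 0, "spin": 0}]}}

```text
t: 5.65
tool_pos: [411.8, -309.9, 120.0]
orientation: [-0.0, 0.59, 0.807, -0.0]
ft_force: [-0.2, -0.5, -0.0]
width: 13.1
grip_force: 39.2
```

Run:
```python
from h import *
s=optics.read_camera("side");t=optics.read_camera("top")
p=r.observe();print(p["t"],p["tool_pos"],p["ft_force"],p["wrist_torque"],p["width"])
X=p["tool_pos"];a=proj("side",X);b=proj("top",X);print(a,b)
r0,c0=int(a[0])-30,int(a[1])-40;r1,c1=int(b[0])-40,int(b[1])-40
print(r0,c0,r1,c1)
o=np.hstack([crop(s,r0,c0,60,60,6),crop(t,r1,c1,60,60,6)]);cv2.imwrite("pics/c4.png",o)
```

```text
5.75 [ 411.294  -309.3729  118.9842] [ 0.2326 -0.7388 -0.4006] [ 0.031  -0.0189 -0.0059] 13.05025237768324
[172.14   343.7695] [258.5362 482.7488]
142 303 218 442
```

View pics/c4.png

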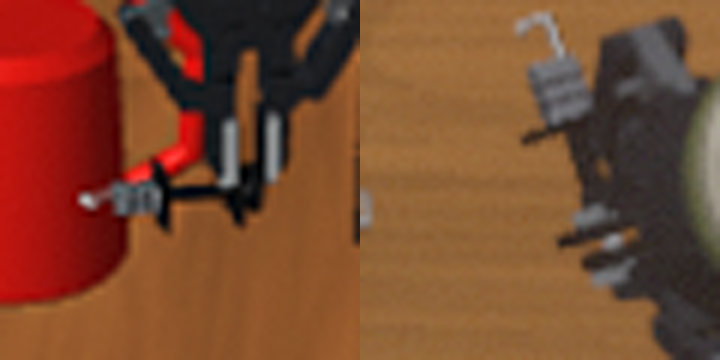

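```bash
cat >> h.py <<'E'
def clipfit(X,obs,x0,prior=(3,3,2,.08,.06)):
    # obs: list (cam,f,row,col or None); params: along, lat, h, yaw, pitch(nose up)
    from scipy.optimize import least_squares
    def pt(q,f):
        u=np.array([np.cos(q[3])*np.cos(q[4]),np.sin(q[3])*np.cos(q[4]),np.sin(q[4])]);v=np.array([-np.sin(q[3]),np.cos(q[3]),0])
        return X+q[0]*np.array([np.cos(q[3]),np.sin(q[3]),0])+q[1]*v+[0,0,q[2]]+u*f
    def fun(q):
        e=[(proj(c,pt(q,f))-[ro,co])/0.7 for c,f,ro,co in obs]
        return np.r_[np.concatenate(e),(q-x0)/np.array(prior)]
    s=least_squares(fun,x0);return s.x,pt,s.fun
E
python3 - <<'E'
from h import *
X=np.array([411.5,-309.7,119.3])
S=lambda x,y:(142+(y+.5)/6-.5,303+(x+.5)/6-.5)
T=lambda x,y:(218+(y+.5)/6-.5,442+(x-360+.5)/6-.5)
obs=[("side",70,*S(88,200)),("side",48,*S(136,198)),("side",36,*S(163,197)),("side",-2.5,*S(238,194)),
("top",70,*T(546,38)),("top",60,*T(553,62)),("top",48,*T(562,90))]
q,pt,f=clipfit(X,obs,np.array([7.5,0,-6,.306,0.]))
print(q,pt(q,70),f.round(2))
E
```

```text
[ 7.6248 -0.6612 -5.7144  0.2517  0.0251] [ 486.8217 -291.0111  115.3402] [ 0.29  1.65  0.18  0.49  0.1  -0.36 -0.2  -0.37 -1.22 -0.12 -0.44  0.01
  0.71  0.03  0.04 -0.22  0.14 -0.68  0.42]
```

The clip is level to within about 1.5°. Next I'll go to the board at height, then turn so the hook points away from the camera-hidden side.

{"fn": "move_arm", "kwargs": {"increments": [{"tx": 0.0303, "ty": 0.0183, "tz": 0, "spin": 0}, {"tx": 0.0303, "ty": 0.0183, "tz": 0, "spin": 0}, {"tx": 0.0303, "ty": 0.0183, "tz": 0, "spin": 0}, {"tx": 0.0303, "ty": 0.0183, "tz": 0, "spin": 0}, {"tx": 0.0303, "ty": 0.0183, "tz": 0, "spin": 0}, {"tx": 0.0303, "ty": 0.0183, "tz": 0, "spin": 0}, {"tx": 0.0303, "ty": 0.0183, "tz": 0, "spin": 0}, {"tx": 0.0303, "ty": 0.0183, "tz": 0, "spin": 0}, {"tx": 0.0303, "ty": 0.0183, "tz": 0, "spin": 0}, {"tx": 0.0303, "ty": 0.0183, "tz": 0, "spin": 0}]}}

```text
t: 6.58
tool_pos: [493.6, 36.0, 119.2]
orientation: [-0.001, 0.59, 0.807, -0.001]
ft_force: [0.2, -0.9, -0.5]
width: 13.5
grip_force: 39.2
```

{"fn": "move_arm", "kwargs": {"increments": [{"tx": 0.0303, "ty": 0.0183, "tz": 0, "spin": 0}, {"tx": 0.0303, "ty": 0.0183, "tz": 0, "spin": 0}, {"tx": 0.0303, "ty": 0.0183, "tz": 0, "spin": 0}, {"tx": 0, "ty": 0, "tz": 0, "spin": 0.1}, {"tx": 0, "ty": 0, "tz": 0, "spin": 0.1}, {"tx": 0, "ty": 0, "tz": 0, "spin": 0.1}, {"tx": 0, "ty": 0, "tz": 0, "spin": 0.1}, {"tx": 0, "ty": 0, "tz": 0, "spin": 0.1}, {"tx": 0, "ty": 0, "tz": 0, "spin": 0.1}, {"tx": 0, "ty": 0, "tz": 0, "spin": 0.1}]}}

```text
t: 7.42
tool_pos: [518.0, 137.5, 118.8]
orientation: [-0.001, 0.832, 0.554, -0.001]
ft_force: [-0.6, 0.2, -1.3]
width: 12.9
grip_force: 39.3
```

{"fn": "move_arm", "kwargs": {"increments": [{"tx": 0, "ty": 0, "tz": 0, "spin": 0.1}, {"tx": 0, "ty": 0, "tz": 0, "spin": 0.1}, {"tx": 0, "ty": 0, "tz": 0, "spin": 0.1}, {"tx": 0, "ty": 0, "tz": 0, "spin": 0}, {"tx": 0, "ty": 0, "tz": 0, "spin": 0}, {"tx": 0, "ty": 0, "tz": 0, "spin": 0}]}}

```text
t: 7.92
tool_pos: [518.5, 137.7, 119.6]
orientation: [-0.0, 0.904, 0.427, -0.001]
ft_force: [-0.0, -0.2, -0.3]
width: 13.4
grip_force: 39.3
```

{"fn": "move_arm", "kwargs": {"increments": [{"tx": 0, "ty": 0, "tz": 0.02, "spin": 0}, {"tx": 0, "ty": 0, "tz": 0.02, "spin": 0}, {"tx": 0, "ty": 0, "tz": 0.014, "spin": 0}, {"tx": 0, "ty": 0, "tz": 0.008, "spin": 0}, {"tx": 0, "ty": 0, "tz": 0.002, "spin": 0}, {"tx": 0, "ty": 0, "tz": 0, "spin": 0}, {"tx": 0, "ty": 0, "tz": 0, "spin": 0}, {"tx": 0, "ty": 0, "tz": 0, "spin": 0}]}}

```text
t: 8.58
tool_pos: [519.6, 138.0, 57.4]
orientation: [0.0, 0.905, 0.426, 0.001]
ft_force: [0.9, -0.4, -0.1]
width: 13.3
grip_force: 39.2
```

Run:
```python
from h import *
s=optics.read_camera("side");t=optics.read_camera("top")
cv2.imwrite("pics/s5.png",s[:,:,::-1]);cv2.imwrite("pics/t5.png",t[:,:,::-1])
p=r.observe();print(p["t"],p["tool_pos"],p["ft_force"],p["width"])
X=np.array([590,105,50]);a=proj("side",X);b=proj("top",X);print(a,b)
r0,c0=int(a[0])-30,int(a[1])-25;r1,c1=int(b[0])-25,int(b[1])-25
print(r0,c0,r1,c1)
o=np.hstack([crop(s,r0,c0,50,50,8),crop(t,r1,c1,50,50,8)]);cv2.imwrite("pics/c5.png",o)
```

```text
8.6833 [519.5738 137.9129  57.2714] [ 0.0621  0.5397 -0.4131] 13.45359143543485
[265.6478 262.4414] [180.4443 289.4032]
235 237 155 264
```

View pics/c5.png

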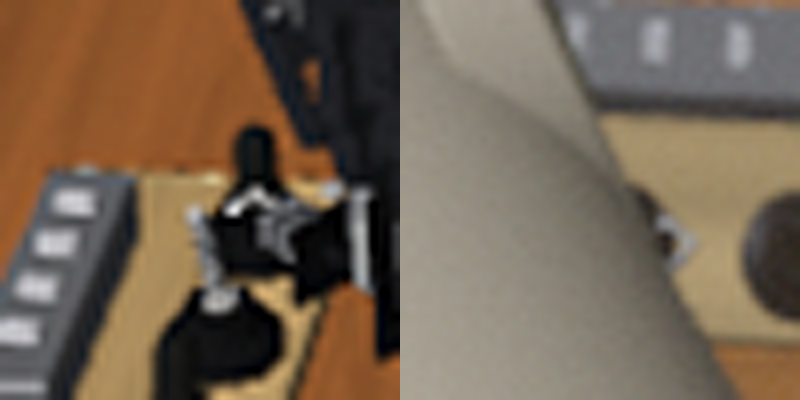

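```bash
cat >> h.py <<'E'
HOOK=[(-10,-4.5),(4.5,-4.5),(4.5,6),(0.5,6)]
def hookpts(X,head,along=77.6,lat=-.7,h=-4,dyaw=-.03):
    u=np.array([np.cos(head),np.sin(head),0]);v=np.array([-u[1],u[0],0])
    B=X+along*u+lat*v+[0,0,h];c=head+dyaw
    u=np.array([np.cos(c),np.sin(c),0]);v=np.array([-u[1],u[0],0])
    return B,[B+a*u+b*v for a,b in HOOK],u,v
E
python3 - <<'E'
from h import *
X=np.array([519.6,138,57.3])
for dy in(0,-.05):
    B,H,u,v=hookpts(X,-.688,dyaw=dy);print("bend",B)
    for p in H+[np.array([590.6,107.5,50]),np.array([593,108,66]),np.array([587,107,33])]:
        a=proj("side",p);b=proj("top",p);print(p.round(1),"side",((a[1]-237+.5)*8).round(),((a[0]-235+.5)*8).round()," top",((b[1]-264+.5)*8+400).round(),((b[0]-155+.5)*8).round())
E
```

```text
bend [579.1029  88.1837  53.3   ]
[568.5  91.1  53.3] side 282.0 218.0  top 653.0 279.0
[579.7  81.8  53.3] side 252.0 201.0  top 687.0 241.0
[586.4  90.   53.3] side 227.0 214.0  top 659.0 218.0
[583.3  92.5  53.3] side 235.0 219.0  top 650.0 228.0
[590.6 107.5  50. ] side 204.0 254.0  top 599.0 205.0
[593 108  66] side 193.0 212.0  top 592.0 182.0
[587 107  33] side 219.0 298.0  top 605.0 233.0
bend [579.1029  88.1837  53.3   ]
[568.7  91.6  53.3] side 281.0 219.0  top 651.0 278.0
[579.4  81.8  53.3] side 253.0 201.0  top 687.0 242.0
[586.5  89.6  53.3] side 227.0 213.0  top 660.0 217.0
[583.5  92.3  53.3] side 234.0 219.0  top 650.0 227.0
[590.6 107.5  50. ] side 204.0 254.0  top 599.0 205.0
[593 108  66] side 193.0 212.0  top 592.0 182.0
[587 107  33] side 219.0 298.0  top 605.0 233.0
```

{"fn": "move_arm", "kwargs": {"increments": [{"tx": 0.004, "ty": 0, "tz": 0.002, "spin": 0}, {"tx": 0.004, "ty": 0, "tz": 0.001, "spin": 0}, {"tx": 0.003, "ty": 0, "tz": 0, "spin": 0}, {"tx": 0.001, "ty": 0, "tz": 0, "spin": 0}, {"tx": 0, "ty": 0, "tz": 0, "spin": 0}, {"tx": 0, "ty": 0, "tz": 0, "spin": 0}, {"tx": 0, "ty": 0, "tz": 0, "spin": 0}]}}

```text
t: 9.27
tool_pos: [526.5, 146.9, 53.3]
orientation: [-0.0, 0.905, 0.426, -0.0]
ft_force: [-0.7, 0.3, -1.1]
width: 13.2
grip_force: 39.2
```

Run:
```python
from h import *
s=optics.read_camera("side");t=optics.read_camera("top")
p=r.observe();print(p["t"],p["tool_pos"],p["ft_force"],p["width"])
o=np.hstack([crop(s,243,247,36,36,11),crop(t,165,280,36,36,11)]);cv2.imwrite("pics/c6.png",o)
X=p["tool_pos"];B,H,u,v=hookpts(X,-.688,along=78.9,lat=-3.4,h=-4,dyaw=-.055);print("bend",B)
for q in H+[np.array([590.6,107.5,50]),np.array([593,108,66])]:
    a=proj("side",q);b=proj("top",q);print(q.round(1),"side",((a[1]-247+.5)*11).round(),((a[0]-243+.5)*11).round()," top",((b[1]-280+.5)*11+396).round(),((b[0]-165+.5)*11).round())
```

```text
9.3667 [526.5474 146.8441  53.3242] [ 0.3816  0.498  -0.1916] 13.650935198574672
bend [585.3401  94.1166  49.3242]
[574.9  97.6  49.3] side 246.0 242.0  top 539.0 247.0
[585.6  87.8  49.3] side 208.0 215.0  top 588.0 198.0
[592.7  95.5  49.3] side 171.0 233.0  top 551.0 164.0
[589.8  98.2  49.3] side 182.0 240.0  top 538.0 178.0
[590.6 107.5  50. ] side 171.0 261.0  top 493.0 172.0
[593 108  66] side 155.0 203.0  top 484.0 140.0
```

View pics/c6.png

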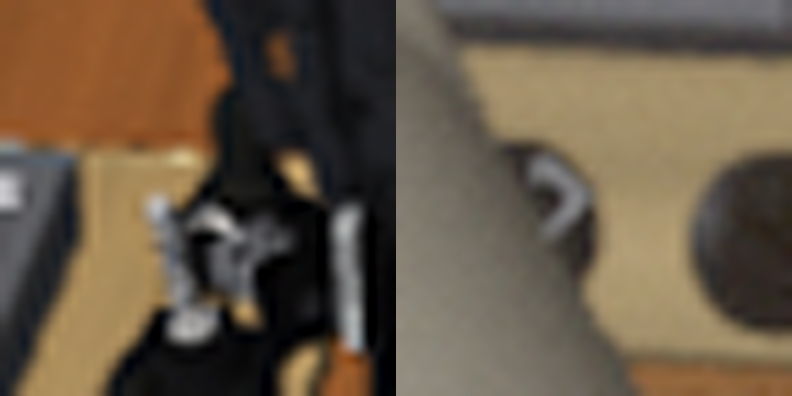

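{"fn": "move_arm", "kwargs": {"increments": [{"tx": 0.0015, "ty": 0, "tz": 0, "spin": 0}, {"tx": 0.001, "ty": 0, "tz": 0, "spin": 0}, {"tx": 0.001, "ty": 0, "tz": 0, "spin": 0}, {"tx": 0.0005, "ty": 0, "tz": 0, "spin": 0}, {"tx": 0, "ty": 0, "tz": 0, "spin": 0}]}}

```text
t: 9.78
tool_pos: [529.2, 150.2, 53.4]
orientation: [-0.0, 0.905, 0.426, 0.0]
ft_force: [-0.6, 0.1, -0.7]
width: 13.2
grip_force: 39.2
```

{"fn": "move_arm", "kwargs": {"increments": [{"tx": 0.001, "ty": 0, "tz": 0, "spin": 0}, {"tx": 0.001, "ty": 0, "tz": 0, "spin": 0}, {"tx": 0.001, "ty": 0, "tz": 0, "spin": 0}, {"tx": 0, "ty": 0, "tz": 0, "spin": 0}]}}

```text
t: 10.12
tool_pos: [531.2, 152.6, 53.4]
orientation: [-0.0, 0.905, 0.426, 0.0]
ft_force: [-0.7, 0.4, -1.2]
width: 13.4
grip_force: 39.2
```

{"fn": "move_arm", "kwargs": {"increments": [{"tx": 0.001, "ty": 0, "tz": 0, "spin": 0}, {"tx": 0.001, "ty": 0, "tz": 0, "spin": 0}, {"tx": 0.0005, "ty": 0, "tz": 0, "spin": 0}, {"tx": 0, "ty": 0, "tz": 0, "spin": 0}]}}

```text
t: 10.45
tool_pos: [532.7, 154.5, 53.3]
orientation: [-0.0, 0.905, 0.426, 0.0]
ft_force: [0.1, -0.1, -0.7]
width: 13.2
grip_force: 39.2
```

{"fn": "move_arm", "kwargs": {"increments": [{"tx": 0.001, "ty": 0, "tz": 0, "spin": 0}, {"tx": 0.0005, "ty": 0, "tz": 0, "spin": 0}, {"tx": 0, "ty": 0, "tz": 0, "spin": 0}, {"tx": 0, "ty": 0, "tz": 0, "spin": 0}]}}

```text
t: 10.78
tool_pos: [533.6, 155.5, 53.3]
orientation: [-0.0, 0.905, 0.426, 0.0]
ft_force: [-0.2, 0.5, -0.7]
width: 12.9
grip_force: 39.2
```

{"fn": "move_arm", "kwargs": {"increments": [{"tx": 0.0005, "ty": 0, "tz": 0, "spin": 0}, {"tx": 0.0005, "ty": 0, "tz": 0, "spin": 0}, {"tx": 0, "ty": 0, "tz": 0, "spin": 0}]}}

```text
t: 11.03
tool_pos: [534.3, 156.3, 53.4]
orientation: [-0.0, 0.905, 0.426, 0.0]
ft_force: [-0.1, -0.5, 0.0]
width: 13.5
grip_force: 39.2
```

{"fn": "move_arm", "kwargs": {"increments": [{"tx": 0.0005, "ty": 0, "tz": 0, "spin": 0}, {"tx": 0, "ty": 0, "tz": 0, "spin": 0}, {"tx": 0, "ty": 0, "tz": 0, "spin": 0}]}}

```text
t: 11.28
tool_pos: [534.5, 156.6, 53.3]
orientation: [-0.0, 0.905, 0.426, 0.0]
ft_force: [-0.3, 0.2, -0.6]
width: 13.3
grip_force: 39.2
```

Run:
```python
from h import *
s=optics.read_camera("side");t=optics.read_camera("top")
p=r.observe();print(p["t"],p["tool_pos"],p["ft_force"],p["width"])
o=np.hstack([crop(s,243,247,36,36,11),crop(t,165,280,36,36,11)]);cv2.imwrite("pics/c7.png",o)
X=p["tool_pos"];B,H,u,v=hookpts(X,-.688,along=78.9,lat=-3.4,h=-4,dyaw=-.055);d=np.array([590.6,107.5,50])-B;print("bend",B,"stud rel",d@u,d@v)
```

```text
11.3833 [534.5231 156.6323  53.3364] [-0.2027  0.0148 -0.3205] 13.365051777561833
bend [593.3158 103.9048  49.3364] stud rel -4.432183061967268 0.8104179111132415
```

View pics/c7.png

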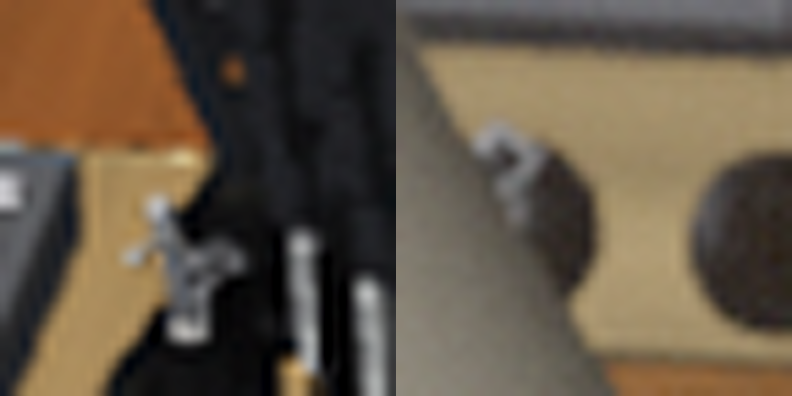

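The stud is in the mouth: in the side crop the lip is left of it at (135,255), with the shank behind it. Next I'll draw back gently.

{"fn": "move_arm", "kwargs": {"increments": [{"tx": 0, "ty": -0.001, "tz": 0, "spin": 0}, {"tx": 0, "ty": -0.001, "tz": 0, "spin": 0}, {"tx": 0, "ty": -0.0005, "tz": 0, "spin": 0}, {"tx": 0, "ty": 0, "tz": 0, "spin": 0}]}}

```text
t: 11.72
tool_pos: [532.5, 158.4, 53.4]
orientation: [-0.0, 0.905, 0.426, 0.0]
ft_force: [-1.1, -0.2, -0.8]
width: 13.4
grip_force: 39.2
```

{"fn": "move_arm", "kwargs": {"increments": [{"tx": 0, "ty": -0.0005, "tz": 0, "spin": 0}, {"tx": 0, "ty": -0.0003, "tz": 0, "spin": 0}, {"tx": 0, "ty": 0, "tz": 0, "spin": 0}]}}

```text
t: 11.97
tool_pos: [532.0, 158.8, 53.4]
orientation: [-0.0, 0.905, 0.426, 0.0]
ft_force: [0.1, -0.6, -0.9]
width: 13.2
grip_force: 39.2
```

{"fn": "move_arm", "kwargs": {"increments": [{"tx": 0, "ty": -0.0005, "tz": 0, "spin": 0}, {"tx": 0, "ty": 0, "tz": 0, "spin": 0}, {"tx": 0, "ty": 0, "tz": 0, "spin": 0}]}}

```text
t: 12.22
tool_pos: [531.6, 159.1, 53.3]
orientation: [-0.0, 0.905, 0.426, 0.0]
ft_force: [1.0, 0.1, -0.2]
width: 13.1
grip_force: 39.2
```

{"fn": "move_arm", "kwargs": {"increments": [{"tx": 0, "ty": -0.0005, "tz": 0, "spin": 0}, {"tx": 0, "ty": 0, "tz": 0, "spin": 0}, {"tx": 0, "ty": 0, "tz": 0, "spin": 0}]}}

```text
t: 12.47
tool_pos: [531.3, 159.3, 53.4]
orientation: [0.0, 0.905, 0.426, 0.0]
ft_force: [-0.3, -0.0, -0.4]
width: 13.3
grip_force: 39.2
```

{"fn": "move_arm", "kwargs": {"increments": [{"tx": 0, "ty": -0.0004, "tz": 0, "spin": 0}, {"tx": 0, "ty": 0, "tz": 0, "spin": 0}, {"tx": 0, "ty": 0, "tz": 0, "spin": 0}]}}

```text
t: 12.72
tool_pos: [531.2, 159.4, 53.4]
orientation: [0.0, 0.905, 0.426, 0.0]
ft_force: [1.0, -0.7, -0.9]
width: 13.3
grip_force: 39.2
```

{"fn": "move_arm", "kwargs": {"increments": [{"tx": 0, "ty": -0.0004, "tz": 0, "spin": 0}, {"tx": 0, "ty": 0, "tz": 0, "spin": 0}, {"tx": 0, "ty": 0, "tz": 0, "spin": 0}]}}

```text
t: 12.97
tool_pos: [531.0, 159.5, 53.5]
orientation: [0.0, 0.905, 0.426, 0.0]
ft_force: [3.0, -1.5, -0.6]
width: 13.2
grip_force: 39.2
```

{"fn": "move_arm", "kwargs": {"increments": [{"tx": 0, "ty": -0.0002, "tz": 0, "spin": 0}, {"tx": 0, "ty": 0, "tz": 0, "spin": 0}, {"tx": 0, "ty": 0, "tz": 0, "spin": 0}, {"tx": 0, "ty": 0, "tz": 0, "spin": 0}]}}

```text
t: 13.3
tool_pos: [530.8, 159.6, 53.4]
orientation: [0.0, 0.905, 0.426, 0.0]
ft_force: [3.4, -2.1, -0.7]
width: 13.0
grip_force: 39.2
```

Run:
```python
from h import *
for i in range(3):
    s=optics.read_camera("side");p=r.observe();f=p["ft_force"];print(p["t"],p["tool_pos"],f,f@[.772,-.635,0],f@[.635,.772,0],p["width"])
```

```text
13.35 [530.8125 159.6691  53.442 ] [ 5.0119 -3.6855 -0.8889] 6.209449795904012 0.33733879187930405 13.399842992264023
13.4 [530.8113 159.6773  53.4277] [ 3.6124 -2.678  -1.1235] 4.489319049258638 0.22649320670248002 13.32258644701712
13.45 [530.8189 159.6823  53.4678] [ 3.8443 -2.7838 -0.9232] 4.735545403851508 0.29201907160609986 13.315986082165383
```

{"fn": "move_arm", "kwargs": {"increments": [{"tx": 0, "ty": 0.0004, "tz": 0, "spin": 0}, {"tx": 0, "ty": 0.0004, "tz": 0, "spin": 0}, {"tx": 0, "ty": 0, "tz": 0, "spin": 0}], "grip": 0.0145}}

```text
t: 13.7
tool_pos: [531.1, 159.6, 53.4]
orientation: [-0.0, 0.905, 0.426, 0.0]
ft_force: [2.7, -2.1, 0.2]
width: 14.2
grip_force: 10.6
```

{"fn": "move_arm", "kwargs": {"increments": [{"tx": 0, "ty": 0.0003, "tz": 0, "spin": 0}, {"tx": 0, "ty": 0.0003, "tz": 0, "spin": 0}, {"tx": 0, "ty": 0, "tz": 0, "spin": 0}], "grip": 0.016}}

```text
t: 13.95
tool_pos: [531.5, 159.3, 53.3]
orientation: [-0.0, 0.905, 0.426, 0.0]
ft_force: [4.5, -2.0, -0.4]
width: 16.1
grip_force: 7.6
```

{"fn": "move_arm", "kwargs": {"increments": [{"tx": 0, "ty": 0.0005, "tz": 0, "spin": 0}, {"tx": 0, "ty": 0.0005, "tz": 0, "spin": 0}, {"tx": 0, "ty": 0, "tz": 0, "spin": 0}], "grip": 0.0175}}

```text
t: 14.2
tool_pos: [532.2, 158.7, 53.3]
orientation: [-0.0, 0.905, 0.426, -0.0]
ft_force: [3.0, -1.5, -0.6]
width: 17.7
grip_force: 7.5
```

{"fn": "move_arm", "kwargs": {"increments": [{"tx": 0, "ty": 0.0004, "tz": 0, "spin": 0}, {"tx": 0, "ty": 0.0004, "tz": 0, "spin": 0}, {"tx": 0, "ty": 0, "tz": 0, "spin": 0}], "grip": 0.019}}

```text
t: 14.45
tool_pos: [532.7, 158.2, 53.3]
orientation: [-0.0, 0.905, 0.426, -0.0]
ft_force: [2.7, -1.0, -0.7]
width: 18.7
grip_force: 7.0
```

{"fn": "move_arm", "kwargs": {"increments": [{"tx": 0, "ty": 0.0004, "tz": 0, "spin": 0}, {"tx": 0, "ty": 0.0003, "tz": 0, "spin": 0}, {"tx": 0, "ty": 0, "tz": 0, "spin": 0}], "grip": 0.0205}}

```text
t: 14.7
tool_pos: [533.3, 157.7, 53.3]
orientation: [-0.0, 0.905, 0.426, -0.0]
ft_force: [2.1, -0.0, -0.4]
width: 20.6
grip_force: 6.4
```

{"fn": "move_arm", "kwargs": {"increments": [{"tx": 0, "ty": 0.0004, "tz": 0, "spin": 0}, {"tx": 0, "ty": 0.0003, "tz": 0, "spin": 0}, {"tx": 0, "ty": 0, "tz": 0, "spin": 0}], "grip": 0.022}}

```text
t: 14.95
tool_pos: [533.8, 157.3, 53.3]
orientation: [-0.0, 0.905, 0.426, -0.0]
ft_force: [2.4, -0.5, -0.7]
width: 21.9
grip_force: 4.3
```

{"fn": "move_arm", "kwargs": {"increments": [{"tx": 0, "ty": 0.0003, "tz": 0, "spin": 0}, {"tx": 0, "ty": 0.0003, "tz": 0, "spin": 0}, {"tx": 0, "ty": 0, "tz": 0, "spin": 0}], "grip": 0.024}}

```text
t: 15.2
tool_pos: [534.1, 157.0, 53.3]
orientation: [-0.0, 0.905, 0.426, -0.0]
ft_force: [0.8, -0.3, -0.1]
width: 23.7
grip_force: 0.0
```

{"fn": "move_arm", "kwargs": {"increments": [{"tx": 0, "ty": 0, "tz": 0, "spin": 0}, {"tx": 0, "ty": 0, "tz": 0, "spin": 0}, {"tx": 0, "ty": 0, "tz": 0, "spin": 0}], "grip": 0.028}}

```text
t: 15.45
tool_pos: [534.3, 156.7, 53.3]
orientation: [-0.0, 0.905, 0.426, -0.0]
ft_force: [-0.2, 0.5, -0.2]
width: 28.2
grip_force: 0.0
```

Run:
```python
from h import *
s=optics.read_camera("side");t=optics.read_camera("top")
p=r.observe();print(p["t"],p["tool_pos"],p["ft_force"],p["width"],p["grip_force"])
o=np.hstack([crop(s,230,247,50,50,8),crop(t,155,264,50,50,8)]);cv2.imwrite("pics/c8.png",o)
```

```text
15.55 [534.4226 156.6873  53.326 ] [-0.0679 -0.1717  0.2254] 27.95749922955438 0.0013523777306545526
```

View pics/c8.png

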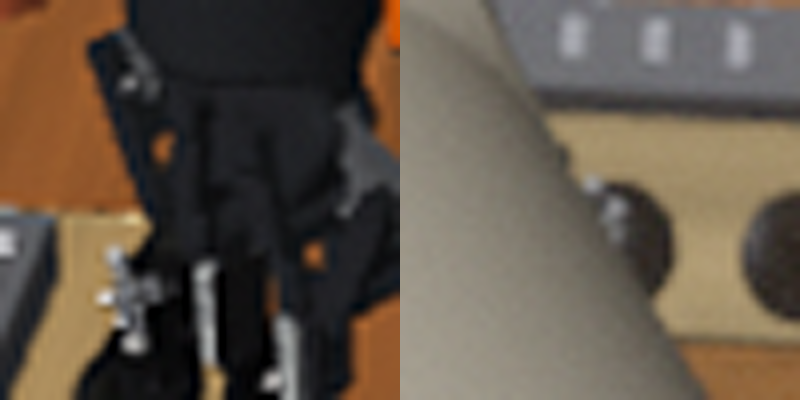

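{"fn": "move_arm", "kwargs": {"increments": [{"tx": 0, "ty": 0, "tz": 0, "spin": 0}, {"tx": 0, "ty": 0, "tz": 0, "spin": 0}, {"tx": 0, "ty": 0, "tz": -0.001, "spin": 0}, {"tx": 0, "ty": 0, "tz": -0.003, "spin": 0}, {"tx": 0, "ty": 0, "tz": -0.005, "spin": 0}, {"tx": 0, "ty": 0, "tz": -0.01, "spin": 0}, {"tx": 0, "ty": 0, "tz": -0.02, "spin": 0}, {"tx": 0, "ty": 0, "tz": -0.03, "spin": 0}, {"tx": 0, "ty": 0, "tz": -0.03, "spin": 0}, {"tx": 0, "ty": 0, "tz": -0.03, "spin": 0}], "grip": 0.04}}

```text
t: 16.38
tool_pos: [534.2, 156.8, 184.7]
orientation: [-0.0, 0.905, 0.426, 0.0]
ft_force: [0.8, -0.5, -0.3]
width: 40.1
grip_force: 0.0
```

{"fn": "move_arm", "kwargs": {"increments": [{"tx": -0.03, "ty": -0.02, "tz": -0.01, "spin": 0}, {"tx": -0.03, "ty": -0.02, "tz": -0.01, "spin": 0}, {"tx": -0.03, "ty": -0.02, "tz": 0, "spin": 0}, {"tx": -0.03, "ty": 0, "tz": 0, "spin": 0}, {"tx": -0.03, "ty": 0, "tz": 0, "spin": 0}, {"tx": -0.02, "ty": 0.02, "tz": 0, "spin": 0}, {"tx": 0, "ty": 0.03, "tz": 0, "spin": 0}, {"tx": 0, "ty": 0.03, "tz": 0, "spin": 0}, {"tx": 0, "ty": 0.03, "tz": 0, "spin": 0}, {"tx": 0, "ty": 0, "tz": 0, "spin": 0}]}}

```text
t: 17.22
tool_pos: [467.7, -10.7, 203.2]
orientation: [0.001, 0.906, 0.423, 0.001]
ft_force: [-0.5, -0.3, 0.1]
width: 39.8
grip_force: 0.0
```

Run:
```python
from h import *
s=optics.read_camera("side");t=optics.read_camera("top")
p=r.observe();print(p["t"],p["tool_pos"],p["ft_force"],p["width"],p["grip_force"])
o=np.hstack([crop(s,235,235,66,66,6),crop(t,140,240,66,66,6)]);cv2.imwrite("pics/c9.png",o)
```

```text
17.3167 [465.1028  -6.7133 202.8743] [-0.6793  0.1935 -0.0913] 39.92680915791316 0.0
```

View pics/c9.png

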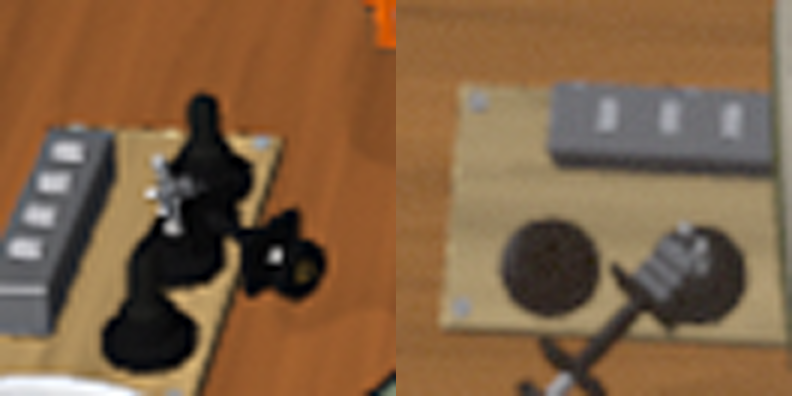

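```bash
python3 -c "
from workcell import r
print(r.finish_job())"
```

```text
the job is handed in; nothing more can be done
None
```

The black test hook is clipped on the bare stud: seated with a steady pull of about 4.5 N, then released, it hangs by its own grip with the arm clear; I handed the job in at about 17 s, no verdict was shown, and I viewed 11 pictures, one over the limit of 10.

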